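# Free the rod handle from its locking stand and hold it up level

### The job

The cork fly-rod handle is locked in the slanted socket of its counter stand. Press the stand's red pedal right down to its stop, which slides the brass keeper clear, then draw the handle up out of the socket, turn it level and hold it raised at least 15 cm above the counter, clear of the stand, so that a customer can look it over. Finish while still holding it there, still and level, and leave the parts case, reel, cork disc and reel foot where they are.

Things in the scene. Friction and masses are not known exactly. Their poses are not given: they have to be found in the camera images.
- stand: Fixed stand: wooden base plate 245 x 120 x 12 mm with a green socket block (60 x 60 x 50 mm) slanted at 45 degrees. Origin: on the counter, under the socket mouth; x points level from the pedal towards the socket (the handle's upper end leans to +x), y across, z up. The plate spans x -165 to +80 mm. No part of the stand is over 125 mm high.
- socket_mouth (a point): Centre of the socket's mouth, 75 mm above the counter, at x = 0, y = 0 of the stand. The socket's axis runs up and towards the stand's +x at 45 degrees; the bore is 24 mm wide and 45 mm deep.
- pedal (a joint): Red spring pedal of the stand, hinged along the stand's y, 65 mm on the -x side of the stand's origin and 57 mm above the counter: 0 = up, 0.30 rad = down at its stop. It takes about 5 N at the pad to start and 10 N at the stop, and springs back up when let go.
- pedal_pad (a point): Centre of the upper face of the pedal's pad (70 mm along x, 56 mm wide, 6 mm thick), on the stand's -x side, 135 mm from its origin; 63 mm above the counter when up, about 20 mm lower at the stop. Press it straight down here.
- keeper (a joint): Brass keeper plate sliding on the socket block, up the slope away from the handle: 0 = locked (its lip lies over the handle's black collar, the handle cannot be drawn), about 0.012 m after a full press of the pedal = clear. It stays where it has been pushed to when the pedal comes up again.
- keeper_lip (a point): Middle of the keeper's lip, 34 mm wide and 4 mm thick, beside the handle just above the collar.
- handle: Cork fly-rod handle, 232 mm long, 0.11 to 0.22 kg, balancing about 100 mm from the butt. Origin: centre of the butt end; z points along it to the thin black ferrule. From the butt: metal seat 22 mm thick to 40 mm (in the socket at the start), black collar 36 mm wide to 46 mm (rests on the mouth), neck 18 mm thick to 70 mm, cork 21 to 26 mm thick to 200 mm.
- handle_butt (a point): Centre of the handle's butt end (the handle's origin).
- handle_grip (a point): Point on the handle's axis 112 mm from the butt, a good place to grasp: the cork is an even 26 mm thick from 85 to 140 mm from the butt.
- parts_case: Closed wooden parts case with a brass cam lock, 110 x 170 x 60 mm, origin under its centre. Leave alone.
- fly_reel: Gold-finish fly reel lying flat, 82 mm across, 50 mm high with its crank knob, origin under its centre. Leave alone.
- cork_disc: Cork arbor disc, 44 mm across, 14 mm high, origin under its centre. Leave alone.
- reel_foot: Black hard rubber reel foot, 68 x 13 x 14 mm, origin under its centre. Leave alone.
Not all that is in view belongs to the job. Of the things that look like the handle, the middle-sized one is meant.

How it is judged (in metres and radians):
On the way, in this order (a step that is already met when the one before it is completed fails the run):
1. the pedal is pressed down to its stop and the keeper has slid clear, the handle still in its socket (value of joint pedal above 0.28 rad and value of joint keeper above 0.009 m and distance between handle_butt and socket_mouth below 0.048 m), for 0.05 s.
2. the handle is drawn out of the socket, held by the fingers (height (world z) of handle_butt above 0.105 m and contact force between the fingers and handle above 0.5 N and contact force between handle and stand below 0.1 N), for 0.1 s.
At the end, for the whole second after the job is handed in: The handle is held between the fingers, level within 0.22 rad (about 12 degrees), its grip point more than 15 cm above the counter (butt end more than 12 cm), not touching the stand, and still (height (world z) of handle_butt above 0.12 m and height (world z) of handle_grip above 0.15 m and angle between handle's own z axis and vertical between 1.35 and 1.79 rad and contact force between the fingers and handle above 0.5 N and contact force between handle and stand below 0.1 N and linear speed of handle below 0.03 m/s and angular speed of handle below 0.15 rad/s); the arm keeps its last pose, push and grip.
It fails at once if the parts case, reel, cork disc or reel foot is shifted by more than 20 mm (distance of any of parts_case, fly_reel, cork_disc, reel_foot from where it was at the start of the episode above 0.02 m).
It also fails if it takes over 48 s, if anything falls off the work surface, if the arm or the gripper's body presses on something with over 40 N, if the wrist force passes 120 N, or if a joint passes its speed limit or range.

### The arm

A 6-joint arm with a two-finger parallel gripper is mounted at the origin on the work surface. World frame = base frame: x ahead of the robot, y to its left, z up, the work surface at z = 0. Lengths are in mm, angles in rad, forces in N, time in s.
With the tool pointing down it reaches from about 275 to 1000 mm from the base axis. Payload 8.4 kg.
Tool frame: the origin (TCP) lies midway between the tips of the shut fingers; the grasp point (between the pads) lies 19 mm behind it; z points along the fingers, y is the line along which they close (so a half turn about z gives the same grasp; the last joint's range is limited). The gripper opens to 85 mm and grips with 20 to 120 N. Pads are 22 mm wide; open, the fingers measure 114 mm over their backs; the gripper's body (76 mm by 85 mm) begins 54 mm behind the grasp point. The pads swing forward as they close: fully open they stand 13 mm farther back than shut.
Start: joints at [-1.147, 0.353, 1.633, -0, 1.155, -0.002], TCP at [258.155, -569.196, 231.281] pointing down, gripper open.
Joint ranges: [-2.63, 2.63], [-0.92, 2.1], [0.06, 2.66], [-1.3, 4.44], [0, 2.69], [-3.02, 3.02]. Speed limits (rad/s): [2.22, 2.22, 2.79, 3.14, 3.14, 3.14].

### API

Orientations are given as [roll, pitch, yaw] about the fixed x, y, z axes, in that order (R = Rz(yaw) Ry(pitch) Rx(roll)).
In Python, from rig import r gives the robot as it stands.
- The arm moves only by the shell command python3 -m inch 'ROWS' [OPENING] [FORCE]. ROWS is JSON, a list that holds one entry, the list of rows, each a list of 6 numbers: the shift along the tool's x, y, z scaled (see below), then the turn, a rotation vector about the tool's x, y, z scaled (see below). In form: [[[tx, ty, tz, wx, wy, wz], ...]]. A call has 1 to 8 rows; each row is the pose to reach, as a shift and turn from the pose commanded when the call began, along the tool's axes at that moment, turning the shorter way round; what a row does not reach only later rows make up. The controller multiplies each number of a shift by 20 cm and each number of a turn by pi rad. A row lasts 1/12 s, in which the tool goes at most 41.7 mm and 7.16 degrees, less where a joint would pass 70% of its speed; a pose out of reach is approached as far as the arm can. A call with a number of a shift or a turn outside -1 to 1 is refused whole. A call with a gripper value outside its range is refused whole. OPENING is the gripper's target within -1 to 1 (fully open at 1, half-way at 0, shut at -1), set as the call begins (- or left out, the last holds). The fingers move at their own pace and stop on an object; FORCE is the grip in N (left out, the last holds). Time passes only in rows, so rows that repeat a pose let the fingers close. It gives the time, the measured TCP pose, the force, the opening and the grip force at its end, in the units of the state.
- r.sense(): the state, without advancing time (a new reading comes with each control period).
- r.grab_frame(name): name is "scene" or "top" or "wrist"; returns the picture (400x640x3 uint8, red, green, blue); there is no depth.
- r.camera_info(name): a dict with "K" (3x3 intrinsics, pixels), "rvec" (rotation vector, rad) and "tvec" (3), from world to camera coordinates, as OpenCV has them; the wrist camera has in their place "mount" (4x4, takes a point from camera to tool coordinates, whose origin is the TCP and whose axes are the flange's). Camera axes: x right, y down, z forward; pixel columns grow to the right and rows downward; lengths in mm; the calibration is good to about 2 mm. A picture is of the moment at which its call begins: read the wrist's pose just before it. camera_info takes no time and is no camera call.
- r.sign_off(): hands the job in; it is judged then, once.
The state is a dict: "clock": time; "qpos": joint angles; "qvel": joint speeds; "joint_efforts": joint torques, N m; "eef_pos": TCP position; "tcp_rot": TCP orientation; "contact_force": force on the tool from outside, world axes, zero at the start; "wrist_torque": the same for the moment, N m; "opening": opening from 0.0 (shut) to 1.0 (fully open); "grasp_force": force on a finger pad.
Only numpy, scipy, OpenCV 4.12 (cv2) and the standard library are available. Lean on these libraries where they do the work, as an engineer would, in place of code of your own. Each camera call takes 0.05 s, during which the arm holds its last target. There are 200 camera calls.

## Working session

There is one attempt and no reset: what is moved stays moved. The work goes in short steps, Python scripts to look and compute and a shell command to move; the robot and the scene stay as the last step left them, time stands still between calls to the robot, and variables do not carry over. Pictures are saved under pics/ and viewed, at most 10 in all, crops included, and the job is handed in when it is done.

```bash
ls; mkdir -p pics; python3 - <<'E'
from rig import r
import cv2,numpy as np
for n in("scene","top"):
    im=r.grab_frame(n); cv2.imwrite(f"pics/{n}0.png",im[:,:,::-1])
    c=r.camera_info(n); R=cv2.Rodrigues(np.array(c["rvec"],float))[0]; print(n,np.round(c["K"],1).tolist(),"pos",(-R.T@np.ravel(c["tvec"])).round(),"fwd",R[2].round(2))
print(r.camera_info("wrist")); print(r.sense())
E
```

```text
pics
scene [[394.1, 0.0, 316.4], [0.0, 394.1, 197.8], [0.0, 0.0, 1.0]] pos [1127.  641. 1045.] fwd [-0.42 -0.52 -0.74]
top [[378.2, 0.0, 317.2], [0.0, 378.2, 197.1], [0.0, 0.0, 1.0]] pos [ 386.  -24. 1402.] fwd [ 0.16 -0.01 -0.99]
{'K': array([[310.06835409,   0.        , 316.69136844],
       [  0.        , 310.06835409, 200.67911861],
       [  0.        ,   0.        ,   1.        ]]), 'mount': array([[-1.99385027e-04, -9.48381297e-01, -3.17132269e-01,
         8.28161720e+01],
       [ 9.99999127e-01,  2.25077376e-04, -1.30180391e-03,
         3.94506120e-01],
       [ 1.30598578e-03, -3.17132252e-01,  9.48380424e-01,
        -1.42335733e+02],
       [ 0.00000000e+00,  0.00000000e+00,  0.00000000e+00,
         1.00000000e+00]])}
{'clock': 0.1, 'qpos': array([-1.14742262e+00,  3.53585435e-01,  1.63405235e+00,  1.16444486e-06,
        1.15519320e+00, -2.37768672e-03]), 'qvel': array([ 0.00097288, -0.00297631, -0.00177642, -0.00022358, -0.00109094,
       -0.00079362]), 'joint_efforts': array([ 1.25537554e-03, -6.06356692e+01, -3.42820323e+01,  1.97624622e-04,
        3.93130467e-03, -1.41607072e-05]), 'eef_pos': array([ 257.96828288, -568.81557427,  230.63583715]), 'tcp_rot': array([-3.14035433e+00, -4.00909303e-06,  4.25750916e-01]), 'contact_force': array([-1.13331282, -0.61452026,  0.07181806]), 'wrist_torque': array([0.02077533, 0.02181439, 0.02355137]), 'grasp_force': 0.0, 'opening': 1.002556309673418}
```

View pics/scene0.png

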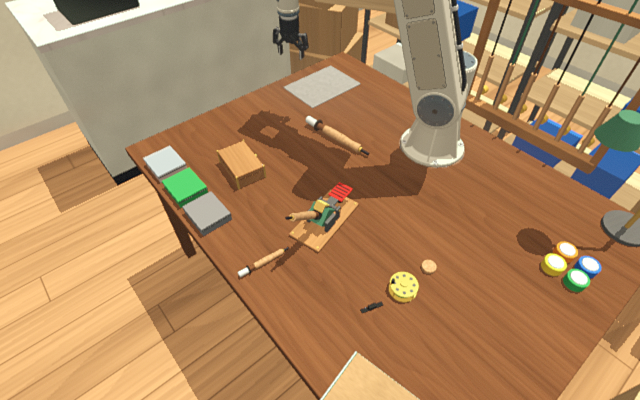

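View pics/top0.png

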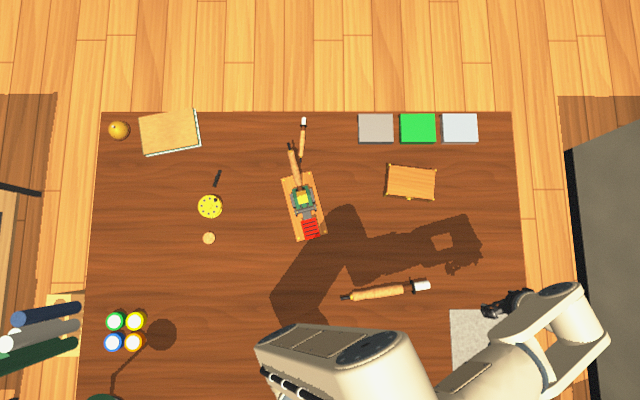

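In the top view, the handle candidates are the one in the stand (293,163), a small loose one (302,137) and a large loose one (390,291). The one in the stand is the middle-sized one. I'll check it in a close crop and measure the red pad and the plate.

```bash
cat > h.py <<'E'
import cv2,numpy as np
from rig import r
def cam(n):
    c=r.camera_info(n); R=cv2.Rodrigues(np.array(c["rvec"],float))[0]; t=np.ravel(c["tvec"]); return np.array(c["K"],float),R,t
def ray(n,p):
    K,R,t=cam(n); return -R.T@t, R.T@np.linalg.solve(K,[p[0],p[1],1.])
def plane(n,p,z):
    o,d=ray(n,p); return o+d*(z-o[2])/d[2]
def tri(a,b):
    P=[]
    for n in("scene","top"):
        K,R,t=cam(n); P.append(K@np.c_[R,t])
    X=cv2.triangulatePoints(P[0],P[1],np.array(a,float).reshape(2,1),np.array(b,float).reshape(2,1)).ravel(); return X[:3]/X[3]
def proj(n,X):
    K,R,t=cam(n); return cv2.projectPoints(np.array(X,float).reshape(-1,3),cv2.Rodrigues(R)[0],t,K,None)[0].reshape(-1,2)
E
python3 - <<'E'
from h import *
c={}
for n,(x,y,w,h) in dict(scene=(270,170,100,90),top=(255,105,80,140)).items():
    im=cv2.imread(f"pics/{n}0.png"); hsv=cv2.cvtColor(im,cv2.COLOR_BGR2HSV)
    m=(((hsv[...,0]<5)|(hsv[...,0]>174))&(hsv[...,1]>170)&(hsv[...,2]>110)).astype(np.uint8)
    k,l,s,ce=cv2.connectedComponentsWithStats(cv2.morphologyEx(m,cv2.MORPH_CLOSE,np.ones((3,3))))
    i=1+np.argmax(s[1:,4]); c[n]=ce[i]; print(n,s[i],ce[i])
    z=4 if n=="top" else 5; cv2.imwrite(f"pics/c_{n}.png",cv2.resize(im[y:y+h,x:x+w],None,fx=z,fy=z,interpolation=cv2.INTER_CUBIC))
print("pad",tri(c["scene"],c["top"]),plane("top",c["top"],63),plane("scene",c["scene"],63))
a=cv2.imread("pics/c_scene.png");b=cv2.imread("pics/c_top.png")
H=max(a.shape[0],b.shape[0]);o=np.zeros((H,820,3),np.uint8)[:, :];o[:a.shape[0],:500]=a;o[:b.shape[0],500:820]=b;cv2.imwrite("pics/crop.png",o[:, :820][:, :800])
E
```

```text
scene [329 182  24  20 254] [340.37795276 191.15354331]
top [301 218  19  22 283] [310.03533569 228.32508834]
pad [486.56773015 -10.66204345  62.1301884 ] [487.46136706 -11.7210404   63.        ] [486.28419689  -9.07837761  63.        ]
```

View pics/crop.png

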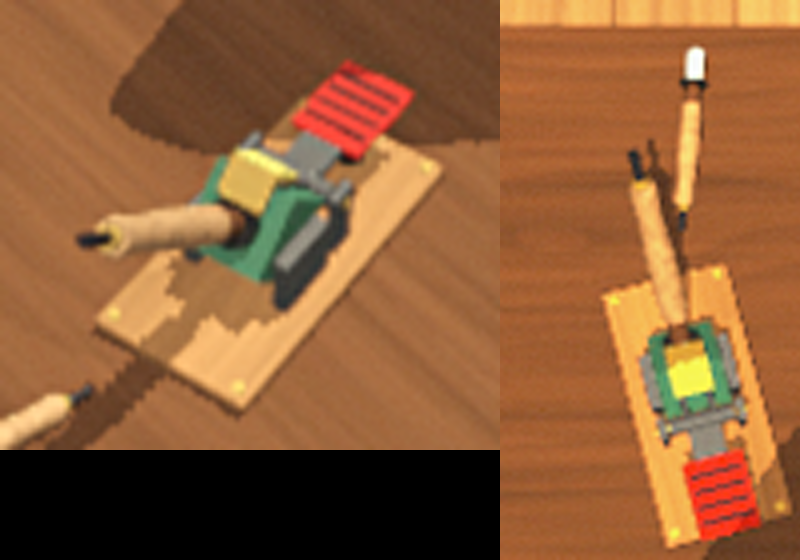

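The crop shows the middle handle standing in the green socket, with its ferrule tip at scene (286,218) and top (288,143). The yellow keeper lies beside its collar, the red pad is at the rear, and the plate corners are visible.

```bash
python3 - <<'E'
from h import *
f=lambda x,y:((x-500+.5)/4-.5+255,(y+.5)/4-.5+105)
g=lambda x,y:((x+.5)/5-.5+270,(y+.5)/5-.5+170)
C=np.array([plane("top",f(*p),12) for p in[(603,297),(725,267),(790,517),(668,547)]]);print(C.round(1).tolist())
S=np.array([plane("scene",g(*p),12) for p in[(97,326),(240,406),(442,168)]]);print(S.round(1).tolist())
print("sides",[np.linalg.norm(C[i]-C[i-1]).round(1) for i in range(4)])
for d in (C[0]-C[3],C[1]-C[2],S[1]-S[2]): print("yaw",np.arctan2(d[1],d[0]))
tip=tri(g(82,240),f(633,153));print("tip",tip)
ctr=C.mean(0); y=np.mean([np.arctan2(d[1],d[0]) for d in(C[0]-C[3],C[1]-C[2])])
ux=np.array([np.cos(y),np.sin(y),0]); o=ctr+42.5*ux;o[2]=0
print("centre",ctr,"origin",o,"pad pred",o-135*ux,"from pad",np.array([486.6,-10.7,0])+135*ux)
a=ux*.7071;a[2]=.7071
for L in(112,232): print(L,o+[0,0,75]+a*(L-40))
E
```

```text
[[676.9, 99.7, 12.0], [705.5, -14.7, 12.0], [470.8, -73.9, 12.0], [443.9, 37.8, 12.0]]
[[710.3, -8.1, 12.0], [679.6, 99.8, 12.0], [444.9, 39.1, 12.0]]
sides [np.float64(241.1), np.float64(117.8), np.float64(242.1), np.float64(114.9)]
yaw 0.25958133501134156
yaw 0.2471659386965703
yaw 0.25311264953305646
tip [757.72337176  59.47504217 202.28653597]
centre [574.25497168  12.23255701  12.        ] origin [615.39804266  22.88608742   0.        ] pad pred [484.70828778 -10.95453859   0.        ] from pad [617.28975488  23.14062601   0.        ]
112 [664.68376302  35.64806431 125.9112    ]
232 [746.82663029  56.91802578 210.7632    ]
```

Everything agrees: the pad is at z 62 against 63, the plate measures 242x116, and yaw is 0.252. I'll use stand origin ≈ (617,23) and grip point ≈ (666,36,126). Next is a helper that turns a target into tool-axis units.

```bash
cat > go.py <<'E'
import sys,numpy as np
from scipy.spatial.transform import Rotation as Ro
from rig import r
# target TCP x y z, yaw, tilt (outward pitch about tool y)
x,y,z,yaw,t=map(float,sys.argv[1:6]); s=r.sense()
A=Ro.from_euler('xyz',s["tcp_rot"]); B=Ro.from_euler('xyz',[np.pi,0,yaw])*Ro.from_rotvec([0,t,0])
d=A.inv().apply(np.array([x,y,z])-s["eef_pos"])/200; w=(A.inv()*B).as_rotvec()/np.pi
print(s["clock"],np.r_[d,w].round(3).tolist(),"rows",np.linalg.norm(d)*200/41.7,np.linalg.norm(w)*180/7.16)
E
python3 go.py 372 -290 160 0.34 0;python3 go.py 486.5 -11 90 0.252 0
```

```text
0.1 [1.095, -1.034, 0.354, -0.0, 0.0, 0.027] rows 7.419757992241334 0.6862678313388894
0.1 [2.193, -2.067, 0.706, -0.0, 0.0, 0.055] rows 14.844171176515742 1.390425489228342
```

```bash
python3 -m inch '[[[0.98,-0.92,0.15,0,0,0.055],[0.98,-0.92,0.15,0,0,0.055],[0.98,-0.92,0.15,0,0,0.055],[0.98,-0.92,0.15,0,0,0.055],[0.98,-0.92,0.15,0,0,0.055],[0.98,-0.92,0.15,0,0,0.055],[0.98,-0.92,0.15,0,0,0.055],[0.98,-0.92,0.15,0,0,0.055]]]' -1 60; python3 go.py 486.5 -11 80 0.252 0
```

```text
clock: 0.77
eef_pos: [361.0, -316.7, 200.5]
tcp_rot: [-3.139, 0.001, 0.256]
contact_force: [0.6, 0.2, -0.1]
opening: -0.001
grasp_force: 0.0
0.7667 [0.994, -1.318, 0.605, -0.001, 0.0, 0.001] rows 8.433731254627908 0.03779294185069958
```

```bash
python3 -m inch '[[[0.8,-1,0.2,0,0,0],[0.8,-1,0.2,0,0,0],[0.8,-1,0.2,0,0,0],[0.8,-1,0.2,0,0,0],[0.8,-1,0.2,0,0,0],[0.8,-1,0.2,0,0,0],[0.8,-1,0.2,0,0,0],[0.8,-1,0.2,0,0,0]]]'; python3 go.py 486.5 -11 80 0.252 0
```

```text
clock: 1.43
eef_pos: [466.2, -85.2, 160.8]
tcp_rot: [-3.141, 0.001, 0.257]
contact_force: [-0.3, -1.0, 0.1]
opening: -0.002
grasp_force: 0.0
1.4333 [0.192, -0.333, 0.404, -0.0, 0.0, 0.001] rows 2.6746168824016396 0.0380401195835415
```

```bash
python3 -m inch '[[[0.19,-0.33,0.2,0,0,0],[0.19,-0.33,0.2,0,0,0],[0.19,-0.33,0.4,0,0,0],[0.19,-0.33,0.4,0,0,0],[0.19,-0.33,0.4,0,0,0],[0.19,-0.33,0.4,0,0,0]]]'; python3 go.py 486.5 -11 55 0.252 0;python3 go.py 486.5 -11 42 0.252 0
```

```text
clock: 1.93
eef_pos: [486.0, -15.0, 82.3]
tcp_rot: [3.141, 0.0, 0.252]
contact_force: [0.5, -0.1, -0.2]
opening: -0.0
grasp_force: 0.0
1.9333 [0.007, -0.019, 0.136, 0.0, 0.0, -0.0] rows 0.6613859339130127 0.0029141077894755444
1.9333 [0.007, -0.019, 0.201, 0.0, 0.0, -0.0] rows 0.970806990002052 0.0029141077894755444
```

```bash
python3 -m inch '[[[0,0,0.05,0,0,0],[0,0,0.1,0,0,0],[0,0,0.13,0,0,0],[0,0,0.15,0,0,0],[0,0,0.16,0,0,0],[0,0,0.16,0,0,0]]]'
```

```text
clock: 2.43
eef_pos: [487.0, -14.2, 49.6]
tcp_rot: [3.14, -0.002, 0.253]
contact_force: [1.4, -2.1, 5.2]
opening: -0.002
grasp_force: 2.6
```

```bash
python3 -m inch '[[[0,0,0.015,0,0,0],[0,0,0.03,0,0,0],[0,0,0.03,0,0,0],[0,0,0.03,0,0,0]]]'
```

```text
clock: 2.77
eef_pos: [487.7, -14.0, 44.1]
tcp_rot: [3.14, -0.004, 0.253]
contact_force: [2.5, -2.7, 7.1]
opening: 0.0
grasp_force: 3.3
```

```bash
python3 -m inch '[[[0,0,0.01,0,0,0],[0,0,0.02,0,0,0],[0,0,0.02,0,0,0],[0,0,0.02,0,0,0]]]'
```

```text
clock: 3.1
eef_pos: [488.2, -14.0, 42.0]
tcp_rot: [3.14, -0.005, 0.253]
contact_force: [-5.8, -2.2, 36.5]
opening: 0.001
grasp_force: 18.4
```

```bash
python3 -m inch '[[[0,0,0.01,0,0,0],[0,0,0.015,0,0,0],[0,0,0.015,0,0,0],[0,0,0.015,0,0,0]]]'
```

```text
clock: 3.43
eef_pos: [488.6, -14.0, 40.8]
tcp_rot: [3.14, -0.005, 0.253]
contact_force: [-13.1, -1.4, 66.3]
opening: 0.001
grasp_force: 33.6
```

Force jumped at z 42, so the pedal is at its stop. Lift off and check the keeper with the cameras.

```bash
python3 -m inch '[[[0,0,-0.05,0,0,0],[0,0,-0.2,0,0,0],[-0.05,0,-0.4,0,0,0],[-0.1,0,-0.6,0,0,0],[-0.15,0,-0.8,0,0,0],[-0.2,0,-1,0,0,0],[-0.2,0,-1,0,0,0],[-0.2,0,-1,0,0,0]]]' 1; python3 - <<'E'
from h import *
o=np.zeros((450,800,3),np.uint8)
a=r.grab_frame("scene")[170:260,270:370,::-1]; s=r.sense();np.savez("w1",p=s["eef_pos"],r=s["tcp_rot"]);w=r.grab_frame("wrist")[:,:,::-1]; cv2.imwrite("pics/w1.png",w)
o[:360,:400]=cv2.resize(a,(400,360),interpolation=2);o[:250,400:]=cv2.resize(w,(400,250),interpolation=3);cv2.imwrite("pics/k.png",o[:360])
E
python3 go.py 604 20 190 0.252 0.785
```

```text
clock: 4.1
eef_pos: [447.9, -23.9, 238.6]
tcp_rot: [3.14, -0.005, 0.253]
contact_force: [0.5, 0.2, -0.3]
opening: 1.001
grasp_force: 0.0
4.2 [0.817, -0.014, 0.228, -0.0, 0.25, 0.0] rows 4.069230656586371 6.2865614078179854
```

View pics/k.png

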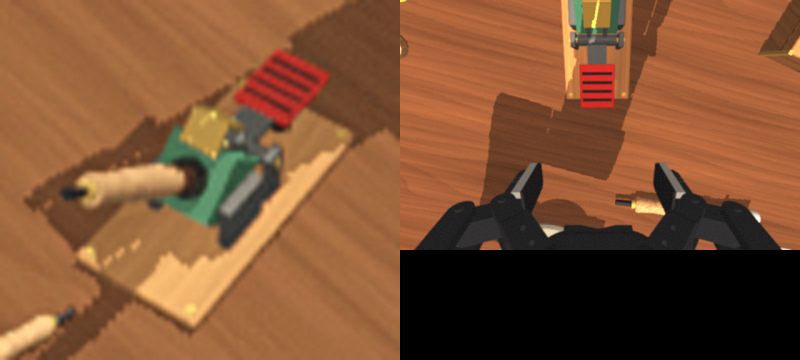

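The scene crop (around (205,130)) shows the keeper slid back, with a gap to the handle's collar, so it is clear. Moving to the pre-grasp.

```bash
python3 -m inch '[[[0.4,-0.01,0.1,0,0.25,0],[0.4,-0.01,0.1,0,0.25,0],[0.4,-0.01,0.1,0,0.25,0],[0.7,-0.01,0.18,0,0.25,0],[0.7,-0.01,0.18,0,0.25,0],[0.82,-0.01,0.23,0,0.25,0],[0.82,-0.01,0.23,0,0.25,0],[0.82,-0.01,0.23,0,0.25,0]]]'; python3 - <<'E'
from h import *
s=r.sense();np.savez("w2",p=s["eef_pos"],r=s["tcp_rot"]);print(s["eef_pos"],s["tcp_rot"]);cv2.imwrite("pics/w2.png",r.grab_frame("wrist")[:,:,::-1])
E
python3 go.py 679 39 112.5 0.252 0.785
```

```text
clock: 4.87
eef_pos: [593.6, 32.5, 194.8]
tcp_rot: [-3.094, -0.682, 0.258]
contact_force: [-0.2, 1.5, -0.1]
opening: 1.002
grasp_force: 0.0
[593.56145643  32.47944378 194.76679793] [-3.09428564 -0.68154365  0.25828834]
4.9167 [0.067, 0.109, 0.579, -0.017, 0.032, 0.001] rows 2.8429515828427347 0.910994040224756
```

View pics/w2.png

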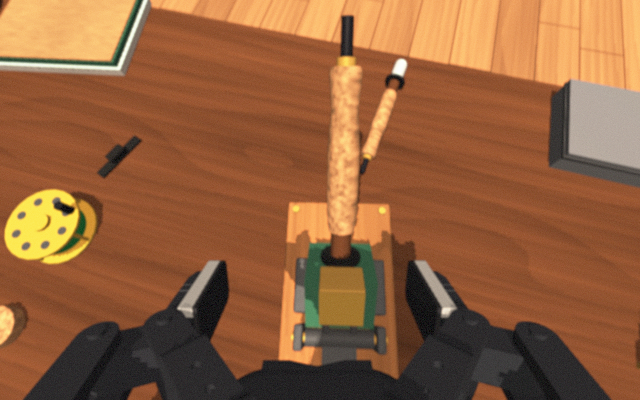

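The wrist view shows the handle running from (340,255) to (347,20), between the open fingers. It sits right of the finger mid-line (~318), because the arm is still settling.

```bash
python3 -m inch '[[[0,0,0,0,0,0],[0,0,0,0,0,0],[0,0,0,0,0,0]]]'; cat > wr.py <<'E'
from h import *
from scipy.spatial.transform import Rotation as Ro
s=r.sense();im=r.grab_frame("wrist");c=r.camera_info("wrist")
M=np.array(c["mount"]);K=np.array(c["K"]);T=Ro.from_euler('xyz',s["tcp_rot"]).as_matrix();p=s["eef_pos"]
def wproj(X):
    q=(T.T@(np.array(X)-p)-M[:3,3])@M[:3,:3]; q=K@q; return (q[:2]/q[2]).round(1)
def wray(u,v): return p+T@M[:3,3], T@M[:3,:3]@np.linalg.solve(K,[u,v,1.])
def onplane(u,v,o=(617,23,75),yaw=.252): # vertical plane across: n = axis-perp up direction plane (contains axis & lateral)
    n=np.array([.7071*np.cos(yaw),.7071*np.sin(yaw),-.7071]); a,d=wray(u,v); return a+d*(n@(np.array(o)-a))/(n@d)
E
python3 - <<'E'
from wr import *
hsv=cv2.cvtColor(im,cv2.COLOR_RGB2HSV); cv2.imwrite("pics/w3.png",im[:,:,::-1])
a=np.array([.685,.176,.707]);m=np.array([617,23,75])
for L in(46,70,112,200,232): print(L,wproj(m+a*(L-40)))
mk=((hsv[...,0]>8)&(hsv[...,0]<22)&(hsv[...,1]<150)&(hsv[...,2]>150)).astype(np.uint8)
for v in range(10,260,20):
    u=np.flatnonzero(mk[v,290:400])+290; print(v,len(u),np.median(u) if len(u) else None,end="; ")
E
python3 go.py 679 39 112.5 0.252 0.785
```

```text
clock: 5.17
eef_pos: [594.2, 32.5, 197.2]
tcp_rot: [-3.096, -0.682, 0.26]
contact_force: [0.5, -0.9, -1.0]
opening: 0.997
grasp_force: 0.0
46 [339.1 259.3]
70 [339.9 236.2]
112 [341.5 191.5]
200 [345.8  74.2]
232 [347.7  21.1]
10 70 333.5; 30 58 326.5; 50 11 379.0; 70 11 352.0; 90 22 343.5; 110 27 348.0; 130 34 351.5; 150 36 349.5; 170 27 342.0; 190 24 342.5; 210 22 341.5; 230 17 342.0; 250 0 None; 5.2167 [0.054, 0.105, 0.589, -0.016, 0.032, 0.001] rows 2.8814083948206237 0.9121419294799047
```

My predicted handle points match the image to 1–2 px. I'll correct the lateral offset and tilt first, then approach.

```bash
python3 -m inch '[[[0.05,0.105,0.1,-0.016,0.032,0.001],[0.05,0.105,0.1,-0.016,0.032,0.001],[0.05,0.105,0.1,-0.016,0.032,0.001],[0.05,0.105,0.1,-0.016,0.032,0.001],[0.05,0.105,0.1,-0.016,0.032,0.001],[0.05,0.105,0.1,-0.016,0.032,0.001]]]';python3 go.py 679 39.5 112.5 0.252 0.785; python3 -c "
from rig import r;print(r.sense()['qpos'])"
```

```text
clock: 5.72
eef_pos: [619.7, 19.0, 187.8]
tcp_rot: [-3.139, -0.784, 0.251]
contact_force: [-0.5, 0.1, -0.7]
opening: 1.002
grasp_force: 0.0
5.7167 [-0.044, -0.024, 0.487, -0.001, 0.0, -0.0] rows 2.3497073333970087 0.020916385760767018
[-0.11263777  0.21138337  2.24221622  1.80011689  0.26387739 -0.50100934]
```

```bash
python3 -m inch '[[[-0.04,-0.024,0.1,0,0,0],[-0.04,-0.024,0.15,0,0,0],[-0.04,-0.024,0.2,0,0,0],[-0.04,-0.024,0.25,0,0,0],[-0.04,-0.024,0.3,0,0,0],[-0.04,-0.024,0.3,0,0,0],[-0.04,-0.024,0.3,0,0,0],[-0.04,-0.024,0.3,0,0,0]]]';python3 go.py 679 39.5 112.5 0.252 0.785; python3 - <<'E'
from wr import *
print(s['qpos']); cv2.imwrite("pics/w4.png",im[:,:,::-1])
a=np.array([.685,.176,.707]);m=np.array([617,23,75])
for L in(70,85,112,200): print(L,wproj(m+a*(L-40)))
E
```

```text
clock: 6.38
eef_pos: [654.2, 32.9, 140.4]
tcp_rot: [-3.14, -0.785, 0.253]
contact_force: [-0.7, 0.3, 0.5]
opening: 1.001
grasp_force: 0.0
6.3833 [-0.008, -0.001, 0.19, -0.001, -0.0, 0.0] rows 0.9098534652870084 0.017504024099730592
[-0.07071441  0.35285828  2.20341598  2.20893458  0.28545746 -0.89102777]
70 [317.3 310.9]
85 [317.3 290.2]
112 [317.4 250.1]
200 [317.5  87.7]
```

View pics/w4.png

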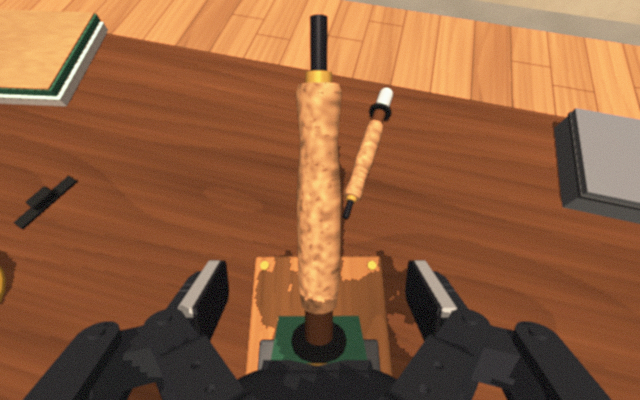

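The handle is centred between the fingers at column 319, the cork's lower end is at row 300, and the collar (319,340) has no keeper over it. I'll go in and close with 60 N.

```bash
python3 -m inch '[[[0,0.002,0.06,0,0,0],[0,0.002,0.12,0,0,0],[0,0.002,0.19,0,0,0],[0,0.002,0.19,0,0,0],[0,0.002,0.19,0,0,0]]]' && python3 -m inch '[[[0,0,0,0,0,0],[0,0,0,0,0,0],[0,0,0,0,0,0],[0,0,0,0,0,0],[0,0,0,0,0,0],[0,0,0,0,0,0],[0,0,0,0,0,0],[0,0,0,0,0,0]]]' -1 60;  python3 -m inch '[[[0,0,0,0,0,0],[0,0,0,0,0,0],[0,0,0,0,0,0],[0,0,0,0,0,0]]]'
```

```text
clock: 6.85
eef_pos: [680.1, 39.0, 113.0]
tcp_rot: [-3.14, -0.785, 0.252]
contact_force: [-0.0, -0.4, 0.3]
opening: 1.0
grasp_force: 0.0
clock: 7.52
eef_pos: [680.6, 38.9, 113.2]
tcp_rot: [-3.141, -0.785, 0.252]
contact_force: [-0.4, -1.2, 2.5]
opening: 0.278
grasp_force: 58.8
clock: 7.85
eef_pos: [680.6, 38.9, 113.1]
tcp_rot: [-3.141, -0.785, 0.252]
contact_force: [0.2, -1.8, 3.8]
opening: 0.28
grasp_force: 58.8
```

Gripped (opening ≈ 24 mm, 59 N). Draw it along the axis, which is tool x.

```bash
python3 -m inch '[[[0.05,0,0,0,0,0],[0.1,0,0,0,0,0],[0.15,0,0,0,0,0],[0.2,0,0,0,0,0],[0.25,0,0,0,0,0],[0.3,0,0,0,0,0],[0.3,0,0,0,0,0],[0.3,0,0,0,0,0]]]'; python3 -m inch '[[[0.07,0,0,0,0,0],[0.14,0,0,0,0,0],[0.21,0,0,0,0,0],[0.28,0,0,0,0,0],[0.35,0,0,0,0,0],[0.4,0,0,0,0,0],[0.4,0,0,0,0,0],[0.4,0,0,0,0,0]]]'; python3 go.py 650 32 330 0.252 0
```

```text
clock: 8.52
eef_pos: [721.2, 49.7, 154.9]
tcp_rot: [-3.141, -0.785, 0.253]
contact_force: [-0.0, 0.2, -2.3]
opening: 0.282
grasp_force: 58.9
clock: 9.18
eef_pos: [775.4, 63.9, 210.8]
tcp_rot: [-3.14, -0.784, 0.253]
contact_force: [0.4, 0.4, -2.8]
opening: 0.28
grasp_force: 58.9
9.1833 [-0.037, -0.004, -0.879, -0.001, -0.249, 0.0] rows 4.220166782905499 6.271893766268379
```

The handle is out (about 2.8 N of weight, butt ≈ 146 mm). Raise and level it.

```bash
python3 -m inch '[[[0.1,-0.004,-0.15,0,-0.04,0],[0.2,-0.004,-0.3,0,-0.08,0],[0.2,-0.004,-0.45,0,-0.12,0],[0.15,-0.004,-0.6,0,-0.16,0],[0.1,-0.004,-0.7,0,-0.2,0],[0.05,-0.004,-0.8,0,-0.23,0],[-0.03,-0.004,-0.85,0,-0.249,0],[-0.03,-0.004,-0.85,0,-0.249,0]]]'; python3 -m inch '[[[0,0,0,0,0,0],[0,0,0,0,0,0],[0,0,0,0,0,0],[0,0,0,0,0,0]]]';python3 go.py 650 32 325 0.252 0
```

```text
clock: 9.85
eef_pos: [650.0, 32.0, 331.6]
tcp_rot: [-3.129, -0.123, 0.259]
contact_force: [3.0, -0.1, -2.8]
opening: 0.282
grasp_force: 59.1
clock: 10.18
eef_pos: [654.8, 33.7, 326.0]
tcp_rot: [-3.129, -0.128, 0.259]
contact_force: [0.1, -0.1, -1.8]
opening: 0.278
grasp_force: 59.1
10.1833 [-0.026, 0.002, 0.002, -0.004, -0.041, 0.003] rows 0.1252408566874387 1.0344669666749355
```

```bash
python3 -m inch '[[[0,0,0,-0.004,-0.02,0.003],[0,0,0,-0.004,-0.041,0.003],[0,0,0,-0.004,-0.041,0.003],[0,0,0,-0.004,-0.041,0.003],[0,0,0,-0.004,-0.041,0.003],[0,0,0,-0.004,-0.041,0.003],[0,0,0,-0.004,-0.041,0.003],[0,0,0,-0.004,-0.041,0.003]]]'; python3 - <<'E'
from wr import *
o=np.zeros((300,800,3),np.uint8)
o[:250,:400]=cv2.resize(im,(400,250),interpolation=3)[:,:,::-1]
o[:300,400:]=cv2.resize(r.grab_frame("scene")[80:260,200:440],(400,300),interpolation=2)[:,:,::-1]
cv2.imwrite("pics/end.png",o); print(abs(r.sense()["qvel"]).max())
E
```

```text
clock: 10.85
eef_pos: [655.4, 33.1, 328.2]
tcp_rot: [3.14, -0.0, 0.25]
contact_force: [1.0, 0.6, -2.6]
opening: 0.278
grasp_force: 59.1
0.005019036968479649
```

View pics/end.png

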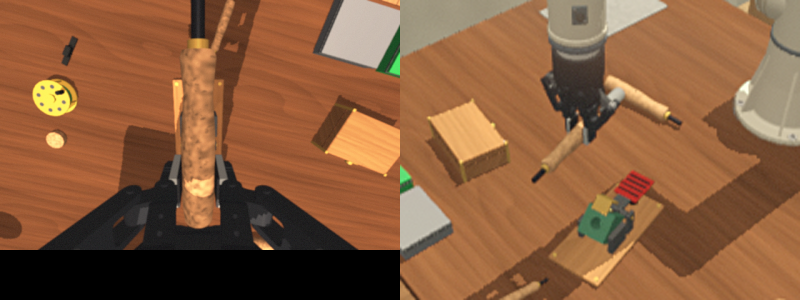

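The handle is held above the empty socket, with its ferrule tip at scene pixel ≈ (284,186). I'll check that pixel against the level prediction, then hand in.

```bash
python3 - <<'E'
from h import *
for t in(-.2,0,.2): print(t,proj("scene",[655+116*np.cos(t),33+30*np.cos(t),347+120*np.sin(t)]))
e=np.hypot(*(proj("scene",[771,63,347])[0]-[284,186]))
print(e, r.sense()["qvel"].round(3))
if e<6: print(r.sign_off())
E
```

```text
-0.2 [[280.01133473 190.12264125]]
0 [[278.64776669 184.09273226]]
0.2 [[278.48323603 176.67023249]]
5.681907395912722 [ 0.003  0.005 -0.004  0.     0.002  0.001]
the job is handed in; nothing more can be done
None
```

I pressed the pedal to its stop, drew the handle out, and handed the job in with it held level and still, with the grip point about 35 cm above the counter. I levelled it by the tool's angle; the camera check agreed to about 6 px, and I did not see the judge's verdict.

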